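Present a drawing tube on a free-gliding cradle at the label reader

ROBOT

A 6-joint arm with a two-finger parallel gripper is mounted at the origin on the work surface. World frame = base frame: x ahead of the robot, y to its left, z up, the work surface at z = 0. Lengths are in mm, angles in rad, forces in N, time in s.
With the tool pointing down it reaches from about 300 to 775 mm from the base axis. Payload 14.6 kg.
Tool frame: the origin (TCP) lies at the very end of the fingers, on their centre line; the grasp point (between the pads) lies 19 mm behind it; z points along the fingers, y is the line along which they close (so a half turn about z gives the same grasp; the last joint's range is limited). The gripper opens to 94 mm and grips with 3 to 60 N. Pads are 16 mm wide; open, the fingers measure 119 mm over their backs; the gripper's body (75 mm by 177 mm) begins 78 mm behind the grasp point.
Start: joints at [-1.215, 0.3, 1.521, -0, 1.321, -0.067], TCP at [225.666, -501.562, 183.746] pointing down, gripper open.
Joint ranges: [-3.03, 3.03], [-0.79, 2.21], [0.23, 2.52], [-1.04, 4.18], [0, 3.07], [-2.55, 2.55]. Speed limits (rad/s): [2.22, 2.22, 2.57, 3.14, 3.14, 3.14].

INTERFACE

Orientations are given as [roll, pitch, yaw] about the fixed x, y, z axes, in that order (R = Rz(yaw) Ry(pitch) Rx(roll)).
In Python, from cell import manip gives the robot as it stands.
- The arm moves only by the tool servo_tool, never from a script. Its argument "rows" is a list of rows, each a list of 7 numbers: the turn, a rotation vector about the world's x, y, z in degrees, then the shift along the world's x, y, z in mm, then the closure, from 0 (fully open) to 1 (shut). In form: [[rx, ry, rz, dx, dy, dz, fingers], ...]. A call has 1 to 20 rows; each row shifts and turns the commanded pose from where the row before left it; what a row does not reach is not made up. A row lasts 1/8 s, in which the tool goes at most 62.5 mm and 10.7 degrees, less where a joint would pass 70% of its speed; a pose out of reach is approached as far as the arm can. A call with a gripper value outside its range is refused whole. The fingers move at their own pace and stop on an object; "grip_force" is the grip in N (left out, the last holds). Time passes only in rows, so rows that do not move let the fingers close. It gives the time, the measured TCP pose, the force, the opening and the grip force at its end, in the units of the state.
- manip.read_state(): the state, without advancing time (a new reading comes with each control period).
- manip.camera(name): name is "side" or "top"; returns the picture (420x560x3 uint8, red, green, blue); there is no depth.
- manip.camera_info(name): a dict with "fx", "fy", "cx", "cy" (pixels), "position" and "rotation" of the camera in the world. Camera axes: x right, y down, z forward; pixel columns grow to the right and rows downward; lengths in mm; the calibration is good to about 2 mm. A picture is of the moment at which its call begins. camera_info takes no time and is no camera call.
- manip.sign_off(): hands the job in; it is judged then, once.
The state is a dict: "clock": time; "joints": joint angles; "qd": joint speeds; "effort": joint torques, N m; "eef_pos": TCP position; "eef_rot": TCP orientation; "wrist_force": force on the tool from outside, world axes, zero at the start; "moment": the same for the moment, N m; "finger_gap": finger opening in mm; "finger_force": force on a finger pad.
Only numpy, scipy, OpenCV 4.12 (cv2) and the standard library are available. Lean on these libraries where they do the work, as an engineer would, in place of code of your own. Each camera call takes 0.05 s, during which the arm holds its last target. There are 200 camera calls.

TASK

Lift the blue carrier by its arch handle and, by tilting it, let its free-gliding cradle bring the loose drawing tube to the yellow mark; hold the carrier hovering some 5 to 8 cm above the white label reader, its mark over the reader's dark window, with the middle of the tube staying at the mark for a good 5 seconds so that it can be read. Then set the carrier down gently and squarely on the reader, mark over window, and let go, with the tube at rest at the mark. Never touch the cradle or the tube, never let the cradle run into its end stops or the tube come off it, keep the carrier nearly level, and leave the mug, the binder and the stapler alone.

Things in the scene. Friction and masses are not known exactly. Their poses are not given: they have to be found in the camera images.
- carrier: Loose blue tray, about 0.6 kg (+-25%) without cradle and tube, 152 (its x) x 340 mm (its y, along which the cradle glides), rims 28 and 32 mm high. Origin: centre of its underside, z up. An aluminium arch spans the middle: posts at x = +-80 mm, bar along x, its underside 105 mm above the origin. The underside is flat.
- grip (a point): Centre of the black grip block in the middle of the carrier's arch, 125 mm straight above the carrier's origin: 56 mm along the carrier's x, 26 mm along its y, 40 mm high. Grip from above, fingers closing along the carrier's y; 60 to 100 N keep it from turning in the fingers. Cradle and tube pass freely below.
- strip (a point): Middle of the yellow mark, a 40 mm wide (along y) strip across the carrier's floor and over both side rims, 30 mm from the carrier's centre towards its +y, 8 mm above its underside. The tube is at the mark when its centre is within 20 mm of this point along y, so on the 40 mm strip. Axes as the carrier's.
- cradle (a joint): Position of the cradle's middle along the carrier's y, m: 0 at the carrier's centre, + towards +y; end stops at -0.09 and +0.09. Starts at rest at -0.065 to -0.04. No latch or spring: relative to the carrier it accelerates by g sin(tilt), downhill, minus the carrier's own acceleration along y, less friction: 0.004 N dry (0.001 rad of tilt) and 0.2 N s/m viscous, with 0.4 kg moving.
- cradle_mid (a point): Middle of the aluminium cradle's plate, on which the tube lies, 16 mm above the carrier's underside. The cradle is 56 (x) x 140 mm (y), 0.15 kg, on ball-bearing runners along the carrier's y; 9 mm lips along its long sides keep the tube from rolling, its ends are open. Axes as the carrier's.
- tube_center (a point): Centre of the loose cardboard drawing tube with red end caps, 50 mm diameter, 90 mm long, about 0.25 kg (+-30%), lying along the carrier's y in the cradle, up to 35 mm off the cradle's middle, centre 25 mm above the plate. It starts 35 to 75 mm to the -y side of the carrier's centre. Friction (about 0.6) makes it ride with the cradle unless this is jerked. Its axes may turn with the tube.
- reader: Fixed white flatbed label reader, 190 (x) x 360 (y) x 40 mm high, flat top. Origin: centre of its underside, on the table; y along its length. The carrier stands on its top with its y along the reader's y (same direction), its centre over the reader's centre.
- reader_window (a point): Centre of the dark reading window (green frame) in the reader's top surface, 30 mm from the reader's centre towards its +y, 40 mm above the table. Axes as the reader's. The carrier's mark belongs above it.
- mug: White mug, 80 mm diameter, 95 mm high, on the table beyond the work; bystander. Origin: centre of underside.
- binder: Black ring binder lying flat, 130 x 210 x 40 mm, beyond the work; bystander. Origin: centre of underside.
- stapler: Red and black stapler, 40 x 140 x 55 mm, beyond the work; bystander. Origin: centre of underside.
There are look-alikes about, which are no part of the job. Of the things that look like the part that bears tube_center, the smaller one is meant.

How it is judged (in metres and radians):
On the way, in this order (a step that is already met when the one before it is completed fails the run):
1. the carrier hovers 20 to 130 mm over the reader (mark over window within 40 mm, yaw within 0.2 rad), tube within 20 mm of the mark, for 4 s unbroken (y of tube_center in the frame of strip between -0.02 and 0.02 m and horizontal distance between strip and reader_window below 0.04 m and angle between the y axis of carrier and the y axis of reader, either way round below 0.2 rad and z of strip in the frame of reader_window between 0.028 and 0.138 m and contact force between carrier and reader below 0.1 N), for 4 s.
2. the carrier stands on the reader with the tube at the mark (y of tube_center in the frame of strip between -0.02 and 0.02 m and horizontal distance between strip and reader_window below 0.04 m and angle between the y axis of carrier and the y axis of reader, either way round below 0.2 rad and z of strip in the frame of reader_window between 0.003 and 0.013 m), for 0.3 s.
At the end, for the whole second after the job is handed in: The carrier stands released on the reader, mark above window within 40 mm and lengthwise directions within 0.2 rad, and the tube is at rest (under 20 mm/s) in its cradle, its centre within 20 mm of the mark (all of step 2 and angle between carrier's own z axis and vertical below 0.03 rad and linear speed of each of carrier, tube below 0.02 m/s and distance between tube_center and cradle_mid below 0.07 m); the robot touches nothing.
It fails at once if the robot touches the tube or the cradle (contact force between any of tube, cradle and the fingers above 0.2 N or contact force between any of tube, cradle and the arm above 0.2 N).
It fails at once if the cradle runs into an end stop (beyond 87 mm from the centre) or the tube comes off it (value of joint cradle above 0.087 m or value of joint cradle below -0.087 m or distance between tube_center and cradle_mid above 0.075 m).
It fails at once if the carrier is tipped by more than 0.3 rad (angle between carrier's own z axis and vertical above 0.3 rad).
It fails at once if the carrier is slammed onto the reader (over 60 N) (contact force between carrier and reader above 60 N).
It fails at once if the mug, the binder or the stapler is shoved by more than 30 mm (distance of any of mug, binder, stapler from where it was at the start of the episode above 0.03 m).
It also fails if it takes over 64 s, if anything falls off the work surface, if the arm or the gripper's body presses on something with over 40 N, if the wrist force passes 120 N, or if a joint passes its speed limit or range.

## Working session

There is one attempt and no reset: what is moved stays moved. The work goes in short steps, Python scripts to look and compute and a tool call to move; the robot and the scene stay as the last step left them, time stands still between calls to the robot, and variables do not carry over. Pictures are saved under pics/ and viewed, at most 10 in all, crops included, and the job is handed in when it is done.

Besides the shell and the picture viewer there is one more tool, called after "Emit:" as name([rows], argument=value, ...), one row to a line, values as JSON. servo_tool: Moves the arm, as the interface text tells. Its arguments: {"type":"object","properties":{"rows":{"type":"array","items":{"type":"array","items":{"type":"number"}}},"grip_force":{"type":"number"}},"required":["rows"]}

```bash
ls; mkdir -p pics
python3 - <<'E'
from cell import manip
import cv2
for n in("top","side"):
    cv2.imwrite(f"pics/{n}0.png",manip.camera(n)[:,:,::-1]); print(n,manip.camera_info(n))
print(manip.read_state())
E
```

```text
pics
top {'fx': 443.67360232919214, 'fy': 443.67360232919214, 'cx': 281.50042665957903, 'cy': 212.88845612749083, 'position': array([ 458.60944813,   -1.1401088 , 1080.38358123]), 'rotation': array([-3.06454625, -0.009155  , -1.5796224 ])}
side {'fx': 515.9815080234519, 'fy': 515.9815080234519, 'cx': 280.7421504994769, 'cy': 214.09729949722248, 'position': array([  66.28774541, 1026.51135521,  794.27402087]), 'rotation': array([-2.13432449, -0.0039841 , -2.71928443])}
{'clock': 0.1, 'joints': array([-1.21456667e+00,  3.00401656e-01,  1.52154050e+00,  1.61551512e-05,
        1.32070845e+00, -6.65968697e-02]), 'qd': array([ 0.00329694, -0.00103282, -0.00028742,  0.00044536,  0.00055622,
       -0.00098952]), 'effort': array([ 1.91109444e-03, -5.32643867e+01, -3.53282368e+01,  7.10166176e-02,
        2.35077215e-02, -4.65690641e-05]), 'eef_pos': array([ 225.59558643, -501.3081484 ,  183.24160539]), 'eef_rot': array([-3.14053810e+00, -8.60173929e-05,  4.22822475e-01]), 'wrist_force': array([-0.25256608, -0.18967297, -0.53065596]), 'moment': array([-0.0046005 ,  0.05677005, -0.02663846]), 'finger_force': 0.0, 'finger_gap': 93.57749161597795}
```

View pics/top0.png

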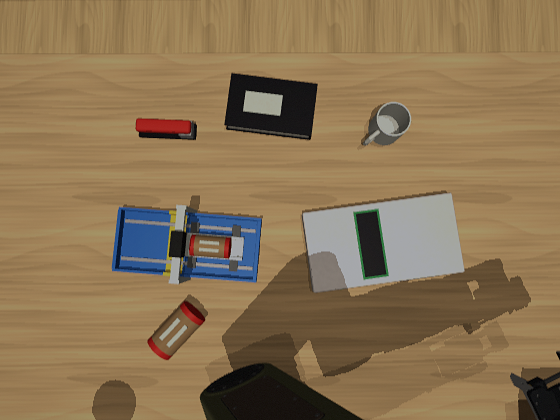

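View pics/side0.png

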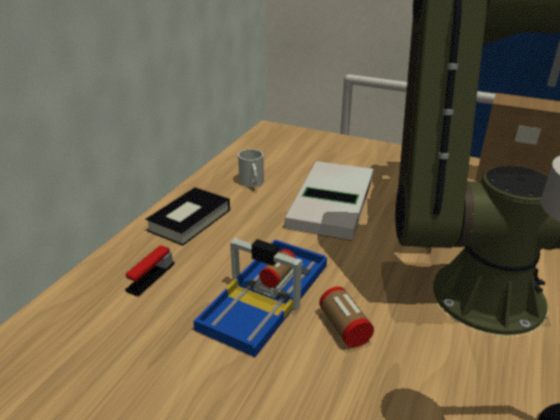

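Top: the carrier lies at about (188,245), its yellow mark on the left (+y world), its grip block at (177,244) and the tube at (210,247). The reader is at about (383,243) with its window at (371,243). The side view shows the same things, with the black grip at (265,252). The loose tube at (177,330) is the look-alike. I'll enlarge these to read the pixels.

Run:
```python
import cv2
def crop(n,src,x0,y0,w,h,k):
    im=cv2.resize(cv2.imread(f"pics/{src}")[y0:y0+h,x0:x0+w],None,fx=k,fy=k,interpolation=cv2.INTER_CUBIC)
    for x in range(x0-x0%10+10,x0+w,10):
        X=int((x-x0+.5)*k); cv2.line(im,(X,0),(X,6),(255,255,255),1)
        if x%20==0: cv2.putText(im,str(x),(X-12,18),0,.4,(255,255,255),1)
    for y in range(y0-y0%10+10,y0+h,10):
        Y=int((y-y0+.5)*k); cv2.line(im,(0,Y),(6,Y),(255,255,255),1); 
        if y%20==0: cv2.putText(im,str(y),(8,Y+4),0,.4,(255,255,255),1)
    cv2.imwrite(f"pics/{n}",im)
crop("tc.png","top0.png",105,195,165,95,4.8)
crop("tr.png","top0.png",295,185,175,115,4.5)
crop("sc.png","side0.png",190,225,150,130,4.6)
```

```text
(no output)
```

View pics/tc.png

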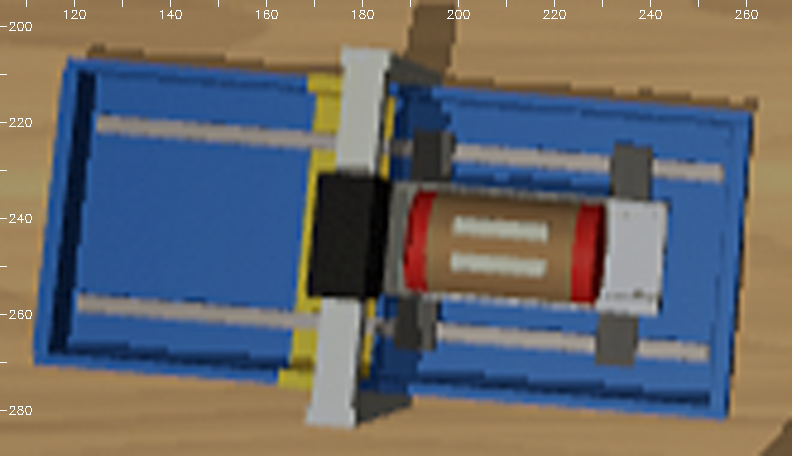

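View pics/tr.png

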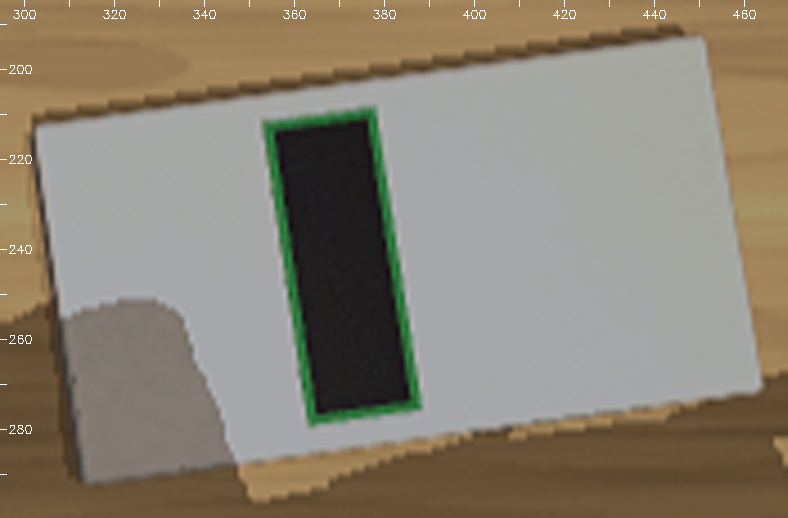

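View pics/sc.png

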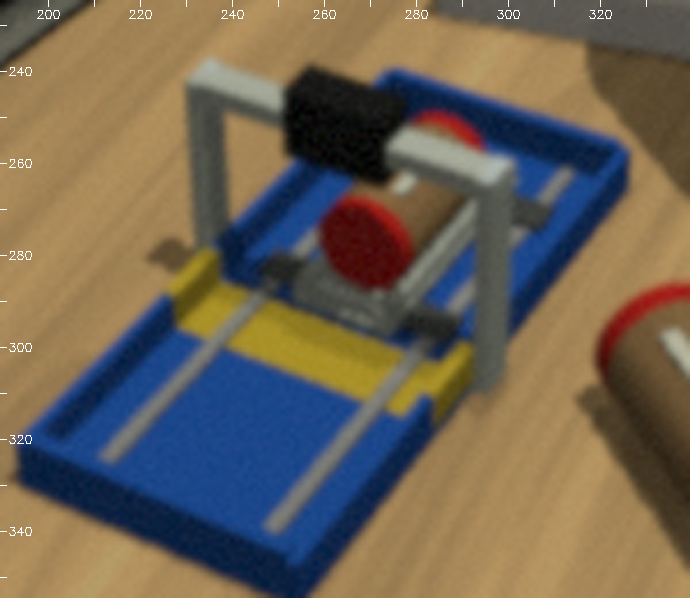

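The crops give me the corner pixels: the grip block centre at about (176,244) top and (265,252) side, the carrier rims, the reader's corners and the window. Now I'll fit the poses.

```bash
cat > h.py <<'E'
import numpy as np
from cell import manip
from scipy.spatial.transform import Rotation as R
from scipy.optimize import least_squares
def proj(n,P):
    c=manip.camera_info(n); q=(np.atleast_2d(P)-c["position"])@R.from_euler("xyz",c["rotation"]).as_matrix()
    return np.c_[c["fx"]*q[:,0]/q[:,2]+c["cx"],c["fy"]*q[:,1]/q[:,2]+c["cy"]]
def ray(n,uv,z):   # pixel -> world at height z
    c=manip.camera_info(n); d=R.from_euler("xyz",c["rotation"]).apply([(uv[0]-c["cx"])/c["fx"],(uv[1]-c["cy"])/c["fy"],1])
    return c["position"]+d*(z-c["position"][2])/d[2]
def pix(L,x0,y0,k): return np.array(L)/k+[x0-.5,y0-.5]
def fit(obs,p0):   # obs: (cam, local points, pixels); pose x,y,z,yaw
    f=lambda p:np.concatenate([(proj(n,R.from_euler("z",p[3]).apply(L)+p[:3])-uv).ravel() for n,L,uv in obs])
    s=least_squares(f,p0,x_scale=[10,10,10,.1],loss="soft_l1"); return s.x,np.round(f(s.x).reshape(-1,2),1)
E
python3 - <<'E'
from h import *
tt=lambda L:pix(L,105,195,4.8); ss=lambda L:pix(L,190,225,4.6)
# block from two views
tb,sb=tt([[342,236]])[0],ss([[349,126]])[0]
s=least_squares(lambda P:np.r_[proj("top",P+[0,0,20])[0]-tb,proj("side",P)[0]-sb],[480,200,125])
print("block centre",s.x,s.fun)
rim=np.array([[76,170,30],[76,-170,30],[-76,-170,30],[-76,170,30]])
obs=[("top",rim,tt([[68,57],[752,112],[727,418],[35,365]])),
 ("side",rim[[0,1,2]],ss([[20,440],[390,70],[628,150]])),
 ("top",np.array([[0,0,145.]]),tb[None]),("side",np.array([[0,0,125.]]),sb[None])]
print("carrier",*fit(obs,[480,200,0,0]))
rr=lambda L:pix(L,295,185,4.5)
o=[("top",np.array([[95,180,40],[95,-180,40],[-95,-180,40],[-95,180,40]]),rr([[37,125],[704,36],[763,387],[82,483]])),
 ("top",np.array([[0,30,40.]]),rr([[342.5,265.5]]))]
print("reader",*fit(o,[450,-200,0,0.1]))
print("window",ray("top",rr([[342.5,265.5]])[0],40))
ends=tt([[422,242],[588,253]]); a=[ray("top",e,55) for e in ends]; print("tube ends",a)
E
```

```text
block centre [467.00254741 212.1652278  123.64173328] [ 0.15214748  0.3662917  -0.40936796 -0.04167557]
carrier [ 4.67507752e+02  2.12348440e+02 -3.00462359e+00 -8.72596113e-02] [[ 0.1  0.2]
 [ 0.2  0. ]
 [ 0.2  0.6]
 [ 0.   0.3]
 [-1.1  0.2]
 [-0.8 -0.5]
 [ 1.  -0.4]
 [ 0.2  0.1]
 [-0.6  0.6]]
reader [ 4.69613898e+02 -2.51967336e+02 -1.42226906e+01  1.25428589e-01] [[-0.3 -0.1]
 [-0.1 -0.3]
 [-0.1  0.7]
 [ 0.8  0.1]
 [-0.2 -0.2]]
window [ 465.18717646 -219.60196986   40.        ]
tube ends [array([465.43576629, 194.4125431 ,  55.        ]), array([459.47634659, 114.92092235,  55.        ])]
```

Block centre is (467, 212, 124), carrier yaw −0.087. Window is at (465, −220), reader yaw +0.125. I'll move above the grip.

Emit:
servo_tool([
  [0,0,-1.825,15.1,44.6,1,0],
  [0,0,-1.825,15.1,44.6,1,0],
  [0,0,-1.825,15.1,44.6,1,0],
  [0,0,-1.825,15.1,44.6,1,0],
  [0,0,-1.825,15.1,44.6,1,0],
  [0,0,-1.825,15.1,44.6,1,0],
  [0,0,-1.825,15.1,44.6,1,0],
  [0,0,-1.825,15.1,44.6,1,0],
  [0,0,-1.825,15.1,44.6,1,0],
  [0,0,-1.825,15.1,44.6,1,0],
  [0,0,-1.825,15.1,44.6,1,0],
  [0,0,-1.825,15.1,44.6,1,0],
  [0,0,-1.825,15.1,44.6,1,0],
  [0,0,-1.825,15.1,44.6,1,0],
  [0,0,-1.825,15.1,44.6,1,0],
  [0,0,-1.825,15.1,44.6,1,0],
  [0,0,0,0,0,0,0],
  [0,0,0,0,0,0,0],
], grip_force=60)

```text
clock: 2.35
eef_pos: [466.9, 211.6, 199.4]
eef_rot: [3.141, 0.001, -0.086]
wrist_force: [0.7, 1.1, -0.3]
finger_gap: 93.9
finger_force: 0.0
```

Emit:
servo_tool([
  [0,0,0,0,0.1,-12,0],
  [0,0,0,0,0.1,-12,0],
  [0,0,0,0,0.1,-12,0],
  [0,0,0,0,0.1,-12,0],
  [0,0,0,0,0.1,-12,0],
  [0,0,0,0,0.1,-12,0],
  [0,0,0,0,0,-11,0],
  [0,0,0,0,0,-6,0],
  [0,0,0,0,0,-4,0],
  [0,0,0,0,0,0,0],
  [0,0,0,0,0,0,0],
  [0,0,0,0,0,0,0],
])

```text
clock: 3.85
eef_pos: [467.4, 212.7, 107.0]
eef_rot: [-3.141, -0.0, -0.087]
wrist_force: [1.5, 0.3, -0.0]
finger_gap: 94.4
finger_force: 0.0
```

Run:
```python
from h import *
import cv2
im=manip.camera("side"); s=manip.read_state(); print(s["clock"],s["eef_pos"],s["eef_rot"],s["wrist_force"])
cv2.imwrite("pics/s1.png",cv2.resize(im[180:380,180:380,::-1],None,fx=2.5,fy=2.5))
```

```text
3.9 [467.35605711 212.68099979 106.95717114] [-3.14141328e+00 -3.42625544e-04 -8.68700027e-02] [-0.09932073 -0.74810848 -0.0504845 ]
```

View pics/s1.png

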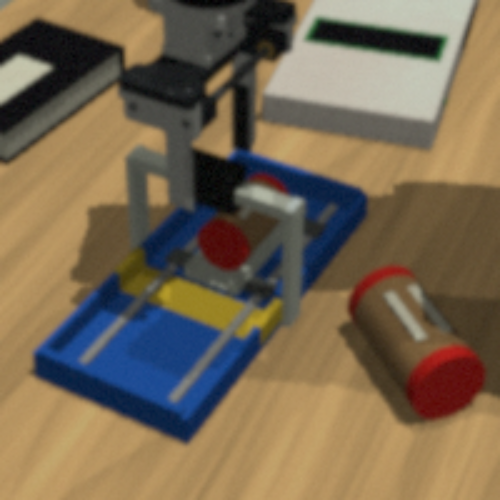

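The fingers straddle the block cleanly and clear the tube. Closing.

Emit:
servo_tool([
  [0,0,0,0,-0.3,0,1],
  [0,0,0,0,0,0,1],
  [0,0,0,0,0,0,1],
  [0,0,0,0,0,0,1],
  [0,0,0,0,0,0,1],
  [0,0,0,0,0,0,1],
], grip_force=60)

```text
clock: 4.65
eef_pos: [467.3, 212.3, 106.8]
eef_rot: [-3.142, -0.0, -0.087]
wrist_force: [-0.3, -0.7, -0.6]
finger_gap: 37.3
finger_force: 0.0
```

```bash
cat >> h.py <<'E'
import cv2
from scipy.spatial import ConvexHull
def tube_y(im,org,rot,lo=-110,hi=110,face=True):
    """tube centre along carrier y from the red +y cap in the side view; org/rot: carrier pose; returns y, blob area"""
    hsv=cv2.cvtColor(im,cv2.COLOR_RGB2HSV).astype(int)
    m=((hsv[...,0]<8)|(hsv[...,0]>172))&(hsv[...,1]>150)&(hsv[...,2]>45)
    a=np.linspace(0,2*np.pi,40)
    def hull(y,d=8): 
        P=np.array([[25*np.cos(t),y+45-k,41+25*np.sin(t)] for t in a for k in (0,d)])
        return proj("side",rot.apply(P)+org)
    n,lab,st,ce=cv2.connectedComponentsWithStats(m.astype(np.uint8))
    best=None
    for i in range(1,n):
        if st[i,4]<40: continue
        f=lambda y:hull(y).mean(0)-ce[i]
        s=least_squares(lambda p:f(p[0]),[0.]); r=np.abs(s.fun).max()
        if best is None or r<best[2]: best=(s.x[0],st[i,4],r,ce[i],cv2.contourArea(cv2.convexHull(hull(s.x[0]).astype(np.float32))))
    return best
def carrier_pose(s,r0,yaw0): # tool reading -> carrier pose; r0: reference tool rotation with carrier level
    Rt=R.from_euler("xyz",s["eef_rot"]); rc=Rt*R.from_euler("xyz",r0).inv()*R.from_euler("z",yaw0)
    g=s["eef_pos"]-19*Rt.as_matrix()[:,2]
    return g-rc.apply([0,0,OFF]),rc
OFF=125.
E
python3 - <<'E'
from h import *
for i in range(4):
    im=manip.camera("side"); s=manip.read_state()
    print(s["clock"],s["eef_pos"],s["eef_rot"],s["wrist_force"],s["finger_gap"],s["finger_force"])
print(tube_y(im,np.array([467.3,212.4,0]),R.from_euler("z",-.087)))
for n in("top","side"): 
    im=manip.camera(n); cv2.imwrite(f"pics/{n}2.png",im[:,:,::-1])
E
```

```text
4.7 [467.28005304 212.32756453 106.75118508] [-3.14159048e+00 -1.79943361e-05 -8.68818250e-02] [-0.40062469 -0.63176385  0.80522302] 33.517901957129105 0.0
4.75 [467.26312881 212.34230538 106.74969679] [-3.14155599e+00 -1.02373217e-05 -8.68673321e-02] [0.19198833 0.5653671  0.07775688] 29.369854045549083 0.0
4.8 [467.31458429 212.53813586 106.79701446] [-3.14116144e+00 -1.51242492e-04 -8.68148252e-02] [-0.57894471 -6.35318346  1.57598116] 25.41802377570882 43.502567410469055
4.85 [467.29320218 212.50880896 106.76691168] [-3.14127310e+00 -7.59709855e-05 -8.67983984e-02] [-0.23249056  2.22567286 -0.65551835] 25.68499022543071 59.999767541885376
(np.float64(-58.330350355120856), np.int32(292), np.float64(0.4446050403114441), array([269.35273973, 277.32876712]), 307.51557561336085)
```

Gripped at 25.7 mm and 60 N; the tube's y on the carrier is −58 mm. I'll lift a little and check the drift.

Emit:
servo_tool([
  [0,0,0,0,0,1,1],
  [0,0,0,0,0,3,1],
  [0,0,0,0,0,5,1],
  [0,0,0,0,0,5,1],
  [0,0,0,0,0,4,1],
  [0,0,0,0,0,2,1],
  [0,0,0,0,0,0,1],
])

```text
clock: 5.82
eef_pos: [467.3, 212.4, 126.9]
eef_rot: [-3.142, -0.0, -0.087]
wrist_force: [-0.6, 0.6, -10.0]
finger_gap: 25.5
finger_force: 60.0
```

```bash
sed -i 's/^OFF=125\./OFF=125.8/' h.py
cat >> h.py <<'E'
R0=[-3.1414,0,-.0868]
def look(k=2):
    for i in range(k):
        im=manip.camera("side"); s=manip.read_state(); o,rc=carrier_pose(s,R0,-.087); b=tube_y(im,o,rc)
        # tilt: height slope of carrier x and y axes, mrad (+: that end up)
        M=rc.as_matrix(); print(round(s["clock"],2),"tube %.1f area %d/%d res %.1f"%(b[0],b[1],b[4],b[2]),"org",o.round(1),"tilt x,y mrad",(M[2,:2]*1e3).round(2),"yaw %.3f"%np.arctan2(M[1,0],M[0,0]),"F",s["wrist_force"].round(1),"M",s["moment"].round(2))
    return im
E
python3 - <<'E'
from h import *
look(3)
uv=pix([[662,258]],105,195,4.8)[0]; p=ray("top",uv,17); print("cradle -y end",R.from_euler("z",.087).apply(p-[467.3,212.4,0]))
E
```

```text
5.88 tube -62.0 area 297/313 res 0.3 org [467.2 212.3  19.9] tilt x,y mrad [-0.08 -0.23] yaw -0.087 F [ 0.1  0.  -9.7] M [0.3  0.08 0.  ]
5.92 tube -62.6 area 300/313 res 0.4 org [467.2 212.3  19.8] tilt x,y mrad [-0.25 -0.29] yaw -0.087 F [ 0.2  0.4 -9.5] M [ 0.25 -0.01  0.  ]
5.97 tube -62.9 area 299/313 res 0.4 org [467.1 212.3  19.8] tilt x,y mrad [-0.31 -0.32] yaw -0.087 F [-1.   0.4 -9.6] M [ 0.31 -0.04  0.01]
cradle -y end [   0.73529976 -130.3730185    17.        ]
```

The tube is drifting toward −y, so the carrier sits slightly tilted in the grip. I'll tilt +y down to counter it and keep lifting.

Emit:
servo_tool([
  [-0.35,0.03,0,0,0,2,1],
  [-0.25,0.02,0,0,0,4,1],
  [0,0,0,0,0,6,1],
  [0,0,0,0,0,6,1],
])

```text
clock: 6.48
eef_pos: [467.3, 212.4, 145.3]
eef_rot: [3.131, -0.0, -0.087]
wrist_force: [0.4, -0.0, -10.0]
finger_gap: 25.4
finger_force: 60.0
```

```bash
python3 -c "
from h import *
look(3)"
```

```text
6.53 tube -61.8 area 304/319 res 0.7 org [467.7 211.4  39.4] tilt x,y mrad [  1.36 -10.06] yaw -0.087 F [-1.  -0.7 -8.4] M [ 0.4  -0.01 -0.04]
6.58 tube -61.9 area 303/318 res 0.4 org [467.7 211.4  38.9] tilt x,y mrad [  1.37 -10.03] yaw -0.087 F [  0.8  -0.3 -10. ] M [ 0.34 -0.11  0.01]
6.62 tube -60.9 area 305/319 res 0.3 org [467.4 211.3  38.4] tilt x,y mrad [  0.83 -10.32] yaw -0.087 F [ -0.9   0.6 -10. ] M [0.29 0.04 0.02]
```

Emit:
servo_tool([
  [0,0,0,0,0,6,1],
  [0,0,0,0,0,6,1],
  [0,0,0,0,0,6,1],
  [0,0,0,0,0,6,1],
  [0,0,0,0,0,6,1],
])

```text
clock: 7.25
eef_pos: [467.3, 212.3, 175.2]
eef_rot: [3.131, -0.0, -0.087]
wrist_force: [-0.4, -0.2, -9.8]
finger_gap: 25.6
finger_force: 60.0
```

```bash
python3 -c "
from h import *
look(3)"
```

```text
7.3 tube -32.3 area 325/339 res 0.7 org [467.6 211.4  69.2] tilt x,y mrad [  1.04 -10.21] yaw -0.087 F [ 0.8 -0.  -9.1] M [ 0.24  0.02 -0.02]
7.35 tube -30.9 area 331/339 res 0.3 org [467.6 211.3  68.7] tilt x,y mrad [  1.12 -10.23] yaw -0.087 F [  0.3   0.4 -10. ] M [ 0.17 -0.09  0.  ]
7.4 tube -27.7 area 331/340 res 0.1 org [467.3 211.3  68.2] tilt x,y mrad [  0.56 -10.51] yaw -0.087 F [  0.1  -0.3 -10.3] M [ 0.18  0.06 -0.01]
```

Emit:
servo_tool([
  [0.35,-0.03,0,0,0,4,1],
  [0.3,-0.02,0,0,0,2,1],
  [0,0,0,0,0,0,1],
  [0,0,0,0,0,0,1],
])

```text
clock: 7.9
eef_pos: [467.2, 212.3, 180.6]
eef_rot: [-3.141, 0.0, -0.087]
wrist_force: [-0.5, 0.5, -10.2]
finger_gap: 25.3
finger_force: 60.0
```

```bash
python3 -c "
from h import *
look(3)"
```

```text
7.95 tube 9.7 area 344/357 res 0.2 org [467.2 212.3  73.8] tilt x,y mrad [-0.29  0.45] yaw -0.087 F [ 0.4  0.6 -9.6] M [-0.05  0.08  0.01]
8.0 tube -85.7 area 47/328 res 0.1 org [467.2 212.4  73.8] tilt x,y mrad [-0.26  0.47] yaw -0.087 F [ 1.2  0.7 -9.1] M [-0.06  0.01  0.02]
8.05 tube 15.1 area 347/359 res 0.2 org [467.2 212.4  73.8] tilt x,y mrad [-0.25  0.52] yaw -0.087 F [ 0.2  0.1 -9.2] M [-0.02  0.09 -0.03]
```

Emit:
servo_tool([
  [0.45,-0.03,0,0,0,0,1],
  [0,0,0,0,0,0,1],
  [0,0,0,0,0,0,1],
  [0,0,0,0,0,0,1],
  [-0.4,0.03,0,0,0,0,1],
])

```text
clock: 8.68
eef_pos: [467.3, 212.2, 180.8]
eef_rot: [-3.14, 0.0, -0.087]
wrist_force: [0.2, -0.3, -10.3]
finger_gap: 25.8
finger_force: 60.0
```

```bash
sed -i 's/st\[i,4\]<40/st[i,4]<150/' h.py; python3 -c "
from h import *
look(4)"
```

```text
8.72 tube 35.1 area 345/366 res 0.4 org [467.2 212.4  73.9] tilt x,y mrad [-0.15  0.72] yaw -0.087 F [-0.4  0.4 -9. ] M [-0.11  0.02 -0.04]
8.78 tube 35.2 area 348/366 res 0.3 org [467.3 212.5  73.9] tilt x,y mrad [-0.14  1.18] yaw -0.087 F [-0.6 -0.2 -9.3] M [-0.13  0.06 -0.03]
8.82 tube 35.2 area 349/366 res 0.3 org [467.3 212.6  73.9] tilt x,y mrad [-0.13  1.45] yaw -0.087 F [  0.6   0.3 -10.2] M [-0.12  0.02  0.  ]
8.88 tube 35.5 area 350/366 res 0.3 org [467.3 212.6  73.9] tilt x,y mrad [-0.16  1.51] yaw -0.087 F [-0.1 -0.4 -8.9] M [-0.12  0.05  0.04]
```

Emit:
servo_tool([
  [0,0,0,0,0,0,1],
  [0,0,0,0,0,0,1],
  [0,0,0,0,0,0,1],
])

```text
clock: 9.25
eef_pos: [467.3, 212.3, 180.7]
eef_rot: [-3.14, 0.0, -0.087]
wrist_force: [-0.2, -0.0, -10.2]
finger_gap: 25.1
finger_force: 60.0
```

```bash
python3 -c "
from h import *
look(3)"
```

```text
9.3 tube 36.0 area 350/366 res 0.3 org [467.3 212.5  74. ] tilt x,y mrad [-0.09  1.56] yaw -0.087 F [ 0.3 -0.5 -9.8] M [-0.17  0.07  0.03]
9.35 tube 36.0 area 351/366 res 0.3 org [467.3 212.5  73.9] tilt x,y mrad [-0.16  1.55] yaw -0.087 F [  0.2  -0.9 -10.6] M [-0.12  0.06 -0.01]
9.4 tube 35.9 area 353/366 res 0.3 org [467.3 212.5  74. ] tilt x,y mrad [-0.11  1.57] yaw -0.087 F [  0.3   0.8 -10.6] M [-0.15  0.04  0.01]
```

The tube is resting at +36 mm (6 mm past the mark's middle). Next is transport along −y with tilt feedforward: 0.05 m/s² ↔ 0.29°.

Emit:
servo_tool([
  [0.29,0,0,0,-0.39,0,1],
  [0,0,0,0,-1.17,0,1],
  [0,0,0,0,-1.95,0,1],
  [0,0,0,0,-2.73,0,1],
  [0,0,0,0,-3.52,0,1],
  [0,0,0,0,-4.3,0,1],
  [0,0,0,0,-5.08,0,1],
  [0,0,0,0,-5.86,0,1],
  [0,0,0,0,-6.64,0,1],
  [0,0,0,0,-7.42,0,1],
  [0,0,0,0,-8.2,0,1],
  [0,0,0,0,-8.98,0,1],
  [0,0,0,0,-9.77,0,1],
  [0,0,0,0,-10.55,0,1],
  [0,0,0,0,-11.33,0,1],
  [0,0,0,0,-12.11,0,1],
])

```text
clock: 11.4
eef_pos: [467.3, 111.5, 180.7]
eef_rot: [-3.135, 0.001, -0.087]
wrist_force: [-0.7, 0.2, -9.5]
finger_gap: 25.5
finger_force: 60.0
```

Emit:
servo_tool([
  [-0.29,0,0.2,0.08,-12.5,0.5,1],
  [0,0,0.4,0.08,-12.5,1,1],
  [0,0,0.6,0.08,-12.5,1.5,1],
  [0,0,0.7,0.08,-12.5,1.8,1],
  [0,0,0.7,0.08,-12.5,1.8,1],
  [0,0,0.7,0.08,-12.5,1.8,1],
  [0,0,0.7,0.08,-12.5,1.8,1],
  [0,0,0.7,0.08,-12.5,1.8,1],
  [0,0,0.7,0.08,-12.5,1.8,1],
  [0,0,0.7,0.08,-12.5,1.8,1],
  [0,0,0.7,0.08,-12.5,1.8,1],
  [0,0,0.7,0.08,-12.5,1.8,1],
  [0,0,0.7,0.08,-12.5,1.8,1],
  [0,0,0.7,0.08,-12.5,1.8,1],
  [0,0,0.7,0.08,-12.5,1.8,1],
  [0,0,0.7,0.08,-12.5,1.8,1],
  [0,0,0.7,0.08,-12.5,1.8,1],
  [0,0,0.6,0.08,-12.5,1.5,1],
  [0,0,0.4,0.08,-12.5,1,1],
  [0,0,0.2,0.08,-12.5,0.5,1],
])

```text
clock: 13.9
eef_pos: [468.9, -138.5, 212.0]
eef_rot: [-3.14, 0.0, 0.126]
wrist_force: [0.4, -0.3, -10.1]
finger_gap: 25.3
finger_force: 60.0
```

Emit:
servo_tool([
  [0,0,0,0,-12.5,0,1],
  [-0.29,0,0,0,-12.11,0,1],
  [0,0,0,0,-11.33,0,1],
  [0,0,0,0,-10.55,0,1],
  [0,0,0,0,-9.77,0,1],
  [0,0,0,0,-8.98,0,1],
  [0,0,0,0,-8.2,0,1],
  [0,0,0,0,-7.42,0,1],
  [0,0,0,0,-6.64,0,1],
  [0,0,0,0,-5.86,0,1],
  [0,0,0,0,-5.08,0,1],
  [0,0,0,0,-4.3,0,1],
  [0,0,0,0,-3.52,0,1],
  [0,0,0,0,-2.73,0,1],
  [0,0,0,0,-1.95,0,1],
  [0,0,0,0,-1.17,0,1],
  [0,0,0,0,-0.39,0,1],
  [0.29,0,0,0,0,0,1],
])

```text
clock: 16.15
eef_pos: [468.9, -250.0, 212.0]
eef_rot: [-3.14, 0.0, 0.126]
wrist_force: [0.1, -0.4, -10.8]
finger_gap: 25.7
finger_force: 60.0
```

```bash
python3 -c "
from h import *
im=look(3); cv2.imwrite('pics/s5.png',im[:,:,::-1])"
```

```text
16.2 tube 33.6 area 245/257 res 0.2 org [ 468.8 -249.9  105.2] tilt x,y mrad [-0.02  2.13] yaw 0.126 F [-0.1 -0.7 -9.4] M [-0.16 -0.01 -0.  ]
16.25 tube 34.0 area 243/257 res 0.2 org [ 468.8 -250.   105.1] tilt x,y mrad [-0.11  1.79] yaw 0.126 F [  0.1  -0.7 -11. ] M [-0.15  0.    0.03]
16.3 tube 34.5 area 244/257 res 0.3 org [ 468.8 -250.   105.2] tilt x,y mrad [-0.14  1.59] yaw 0.126 F [ 0.6 -0.3 -9.1] M [-0.16  0.04 -0.04]
```

Emit:
servo_tool([
  [0,0,0,0,0,0,1],
  [0,0,0,0,0,0,1],
  [0,0,0,0,0,0,1],
  [0,0,0,0,0,0,1],
  [0,0,0,0,0,0,1],
])

```text
clock: 16.92
eef_pos: [468.9, -250.2, 211.9]
eef_rot: [-3.14, 0.0, 0.126]
wrist_force: [0.7, -0.3, -9.6]
finger_gap: 25.4
finger_force: 60.0
```

```bash
python3 -c "
from h import *
im=look(2); t=manip.camera('top')
a=cv2.resize(im[110:260,250:420,::-1],None,fx=4,fy=4)
b=cv2.resize(t[160:310,280:480,::-1],None,fx=3,fy=3)
cv2.imwrite('pics/s6.png',cv2.resize(im[120:250,270:400,::-1],None,fx=4.5,fy=4.5,interpolation=2)); cv2.imwrite('pics/t6.png',b)"
```

```text
16.98 tube 34.3 area 241/257 res 0.3 org [ 468.8 -250.   105.2] tilt x,y mrad [-0.13  1.53] yaw 0.126 F [  0.   -0.7 -11.5] M [-0.1   0.03  0.  ]
17.02 tube 34.8 area 244/257 res 0.2 org [ 468.8 -250.   105.2] tilt x,y mrad [-0.16  1.53] yaw 0.126 F [ 1.1 -0.3 -9.9] M [-0.14 -0.06 -0.  ]
```

View pics/s6.png

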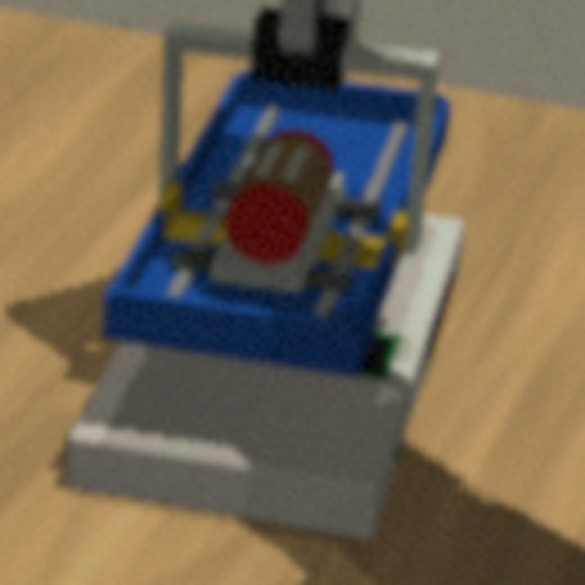

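View pics/t6.png

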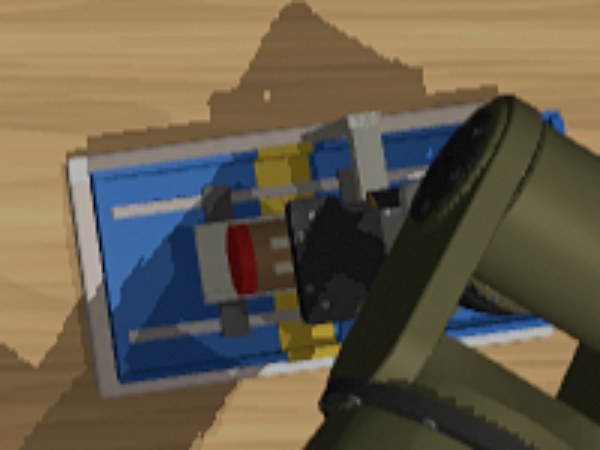

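The side view shows the tube over the yellow mark (cap at about (330,169) full-frame). The top view shows the carrier over the reader, with the cap's left edge at about (357,247). I'll cross-check with the top view, then hold on.

```bash
python3 -c "
from h import *
q=R.from_euler('z',-.126)
for u in (228,232):
  for z in (146,171): print(u,z,q.apply(ray('top',(280+u/3-.5,160+262/3-.5),z)-[468.8,-250,0])-[0,45,0])
for u,v in((256,155),(312,150),(284,350),(336,350)): print(q.apply(ray('top',(280+u/3-.5,160+v/3-.5),133)-[468.8,-250,0]))
"
```

```text
228 146 [ -0.27041663  40.3767391  146.        ]
228 171 [  0.30306556  44.73230925 171.        ]
232 146 [ -0.64793844  37.59352957 146.        ]
232 171 [-6.43554283e-02  4.20235662e+01  1.71000000e+02]
[ 72.23165509  52.00081877 133.        ]
[ 70.41459634  11.66828809 133.        ]
[-67.30906634  52.92583936 133.        ]
[-72.28722794  16.38951379 133.        ]
```

Emit:
servo_tool([
  [0,0,0,0,0,0,1],
  [0,0,0,0,0,0,1],
  [0,0,0,0,0,0,1],
  [0,0,0,0,0,0,1],
  [0,0,0,0,0,0,1],
  [0,0,0,0,0,0,1],
  [0,0,0,0,0,0,1],
  [0,0,0,0,0,0,1],
])

```text
clock: 18.08
eef_pos: [468.9, -250.1, 211.9]
eef_rot: [-3.14, 0.0, 0.126]
wrist_force: [0.0, 0.9, -9.6]
finger_gap: 25.4
finger_force: 60.0
```

```bash
python3 -c "
from h import *
look(2)"
```

```text
18.12 tube 34.5 area 248/257 res 0.2 org [ 468.8 -250.   105.1] tilt x,y mrad [-0.19  1.59] yaw 0.126 F [  0.6   0.3 -10. ] M [-0.15  0.03 -0.03]
18.18 tube 34.2 area 243/257 res 0.2 org [ 468.8 -250.   105.1] tilt x,y mrad [-0.18  1.59] yaw 0.126 F [ 0.4 -0.1 -9.2] M [-0.14  0.02  0.06]
```

Both views put the tube 4–7 mm from the mark's middle and at rest. I'll keep holding.

Emit:
servo_tool([
  [0,0,0,0,0,0,1],
  [0,0,0,0,0,0,1],
  [0,0,0,0,0,0,1],
  [0,0,0,0,0,0,1],
  [0,0,0,0,0,0,1],
  [0,0,0,0,0,0,1],
  [0,0,0,0,0,0,1],
  [0,0,0,0,0,0,1],
  [0,0,0,0,0,0,1],
  [0,0,0,0,0,0,1],
  [0,0,0,0,0,0,1],
  [0,0,0,0,0,0,1],
  [0,0,0,0,0,0,1],
  [0,0,0,0,0,0,1],
  [0,0,0,0,0,0,1],
  [0,0,0,0,0,0,1],
])

```text
clock: 20.18
eef_pos: [468.9, -250.2, 211.9]
eef_rot: [-3.14, 0.0, 0.126]
wrist_force: [0.9, 0.7, -9.8]
finger_gap: 25.2
finger_force: 60.0
```

Emit:
servo_tool([
  [0,0,0,0,0,0,1],
  [0,0,0,0,0,0,1],
  [0,0,0,0,0,0,1],
  [0,0,0,0,0,0,1],
  [0,0,0,0,0,0,1],
  [0,0,0,0,0,0,1],
  [0,0,0,0,0,0,1],
  [0,0,0,0,0,0,1],
  [0,0,0,0,0,0,1],
  [0,0,0,0,0,0,1],
  [0,0,0,0,0,0,1],
  [0,0,0,0,0,0,1],
  [0,0,0,0,0,0,1],
  [0,0,0,0,0,0,1],
  [0,0,0,0,0,0,1],
  [0,0,0,0,0,0,1],
])

```text
clock: 22.18
eef_pos: [468.9, -250.2, 212.0]
eef_rot: [-3.14, 0.0, 0.126]
wrist_force: [0.8, 0.1, -9.4]
finger_gap: 25.6
finger_force: 60.0
```

```bash
python3 -c "
from h import *
look(2)"
```

```text
22.23 tube 34.2 area 247/257 res 0.3 org [ 468.8 -250.   105.1] tilt x,y mrad [-0.22  1.54] yaw 0.126 F [ -0.1   0.  -11. ] M [-0.13 -0.04 -0.04]
22.27 tube 34.1 area 244/257 res 0.4 org [ 468.8 -250.   105.1] tilt x,y mrad [-0.19  1.55] yaw 0.126 F [  0.3   0.7 -10.4] M [-0.12 -0.05 -0.02]
```

Hovered for over 6 s with the tube still. Lowering.

Emit:
servo_tool([
  [0,0,0,0,0,-1,1],
  [0,0,0,0,0,-2,1],
  [0,0,0,0,0,-3.5,1],
  [0,0,0,0,0,-5,1],
  [0,0,0,0,0,-6,1],
  [0,0,0,0,0,-6,1],
  [0,0,0,0,0,-6,1],
  [0,0,0,0,0,-6,1],
  [0,0,0,0,0,-6,1],
  [0,0,0,0,0,-5,1],
  [0,0,0,0,0,-4,1],
  [0,0,0,0,0,-3,1],
  [0,0,0,0,0,-2.5,1],
  [0,0,0,0,0,-1.5,1],
  [0,0,0,0,0,-1,1],
  [0,0,0,0,0,-0.5,1],
  [0,0,0,0,0,0,1],
])

```text
clock: 24.4
eef_pos: [468.9, -250.2, 153.0]
eef_rot: [-3.14, 0.0, 0.126]
wrist_force: [-0.0, 0.5, -10.0]
finger_gap: 25.7
finger_force: 60.0
```

```bash
python3 -c "
from h import *
look(2)"
```

```text
24.45 tube 33.5 area 230/242 res 0.3 org [ 468.9 -250.    46.2] tilt x,y mrad [-0.08  1.48] yaw 0.126 F [ 0.1 -0.5 -8.6] M [-0.14 -0.09  0.  ]
24.5 tube 33.7 area 231/242 res 0.3 org [ 468.8 -250.    46.2] tilt x,y mrad [-0.12  1.5 ] yaw 0.126 F [  0.6   0.2 -10. ] M [-0.1  -0.04  0.  ]
```

Emit:
servo_tool([
  [0,0,0,0,0,-1,1],
  [0,0,0,0,0,-1,1],
  [0,0,0,0,0,-1,1],
  [0,0,0,0,0,-1,1],
  [0,0,0,0,0,-0.8,1],
  [0,0,0,0,0,-0.6,1],
  [0,0,0,0,0,0,1],
])

```text
clock: 25.38
eef_pos: [468.9, -250.1, 147.5]
eef_rot: [-3.14, 0.0, 0.126]
wrist_force: [0.5, 0.0, -10.0]
finger_gap: 25.7
finger_force: 60.0
```

```bash
python3 -c "
from h import *
look(2)"
```

```text
25.43 tube 33.6 area 227/241 res 0.3 org [ 468.8 -250.    40.7] tilt x,y mrad [-0.17  1.54] yaw 0.126 F [-0.5  1.6 -9.7] M [-0.14 -0.02 -0.05]
25.48 tube 34.1 area 224/241 res 0.3 org [ 468.8 -250.    40.8] tilt x,y mrad [-0.13  1.5 ] yaw 0.126 F [  0.2  -0.3 -10.1] M [-0.11 -0.01  0.04]
```

Emit:
servo_tool([
  [0,0,0,0,0,-0.3,1],
  [0,0,0,0,0,-0.3,1],
  [0,0,0,0,0,-0.3,1],
  [0,0,0,0,0,0,1],
])

```text
clock: 25.98
eef_pos: [468.9, -250.2, 146.8]
eef_rot: [-3.14, 0.0, 0.126]
wrist_force: [-0.6, -0.4, -6.9]
finger_gap: 25.4
finger_force: 60.0
```

```bash
python3 -c "
from h import *
look(2)"
```

```text
26.02 tube 33.4 area 226/241 res 0.3 org [ 468.8 -250.    40. ] tilt x,y mrad [-0.15  1.49] yaw 0.126 F [-2.4  1.  -6.7] M [-0.02  0.32 -0.03]
26.07 tube 33.7 area 228/241 res 0.3 org [ 468.8 -250.    40. ] tilt x,y mrad [-0.14  1.48] yaw 0.126 F [-2.   1.7 -5.9] M [ 0.06  0.34 -0.01]
```

Contact has begun. I'll let it settle a touch further.

Emit:
servo_tool([
  [0,0,0,0,0,-0.2,1],
  [0,0,0,0,0,-0.2,1],
  [0,0,0,0,0,0,1],
  [0,0,0,0,0,0,1],
])

```text
clock: 26.58
eef_pos: [468.9, -250.2, 146.8]
eef_rot: [-3.14, -0.0, 0.126]
wrist_force: [-4.4, 3.4, 0.6]
finger_gap: 25.3
finger_force: 60.0
```

```bash
python3 -c "
from h import *
look(2)"
```

```text
26.62 tube 33.9 area 228/241 res 0.3 org [ 468.9 -250.    40. ] tilt x,y mrad [0.1  1.31] yaw 0.126 F [-4.7  3.2 -0.5] M [ 0.37  0.84 -0.01]
26.68 tube 33.3 area 225/241 res 0.3 org [ 468.8 -250.    40. ] tilt x,y mrad [0.04 1.32] yaw 0.126 F [-5.4  2.2  0.3] M [ 0.32  0.87 -0.03]
```

The carrier's weight is on the reader. I'll release softly.

Emit:
servo_tool([
  [0,0,0,0,0,0,1],
  [0,0,0,0,0,0,1],
  [0,0,0,0,0,0,1],
], grip_force=10)

```text
clock: 27.05
eef_pos: [468.9, -250.2, 146.8]
eef_rot: [-3.14, -0.0, 0.126]
wrist_force: [-4.5, 2.9, 1.1]
finger_gap: 25.8
finger_force: 10.0
```

Emit:
servo_tool([
  [0,0,0,0,0,0,0.65],
  [0,0,0,0,0,0,0.5],
  [0,0,0,0,0,0,0.3],
  [0,0,0,0,0,0,0.2],
  [0,0,0,0,0,0,0.1],
])

```text
clock: 27.68
eef_pos: [468.9, -250.2, 146.3]
eef_rot: [-3.14, 0.0, 0.126]
wrist_force: [-0.3, -1.4, 1.1]
finger_gap: 69.4
finger_force: 0.0
```

```bash
python3 -c "
from h import *
look(3); print(manip.read_state()['finger_gap'])"
```

```text
27.73 tube 32.6 area 225/240 res 0.3 org [ 468.8 -250.    39.4] tilt x,y mrad [-0.17  1.51] yaw 0.126 F [-0.3 -0.4  0.4] M [0.06 0.04 0.02]
27.77 tube 32.7 area 227/240 res 0.3 org [ 468.8 -250.    39.4] tilt x,y mrad [-0.15  1.54] yaw 0.126 F [ 0.5 -0.6  0.4] M [-0.04 -0.06 -0.02]
27.82 tube 32.4 area 230/240 res 0.3 org [ 468.9 -250.    39.5] tilt x,y mrad [-0.13  1.53] yaw 0.126 F [-0.2  0.4 -0.1] M [ 0.03 -0.02  0.03]
81.44266681549067
```

Released. Backing straight up.

Emit:
servo_tool([
  [0,0,0,0,0,2,0.1],
  [0,0,0,0,0,6,0.1],
  [0,0,0,0,0,10,0.1],
  [0,0,0,0,0,12,0.1],
  [0,0,0,0,0,12,0.1],
  [0,0,0,0,0,12,0.1],
  [0,0,0,0,0,12,0.1],
  [0,0,0,0,0,12,0.1],
  [0,0,0,0,0,12,0.1],
  [0,0,0,0,0,6,0.1],
  [0,0,0,0,0,0,0.1],
  [0,0,0,0,0,0,0.1],
  [0,0,0,0,0,0,0.1],
  [0,0,0,0,0,0,0.1],
])

```text
clock: 29.58
eef_pos: [468.8, -250.1, 242.0]
eef_rot: [-3.14, 0.0, 0.126]
wrist_force: [-0.3, 0.5, 0.4]
finger_gap: 84.8
finger_force: 0.0
```

```bash
python3 -c "
from h import *
for i in range(3):
    im=manip.camera('side'); print(tube_y(im,np.array([468.8,-250,40.]),R.from_euler('z',.126))[:3])
s=manip.read_state(); print(s['clock'],s['eef_pos'],s['finger_gap'],s['finger_force'])
cv2.imwrite('pics/s9.png',cv2.resize(im[120:270,260:420,::-1],None,fx=4,fy=4,interpolation=2))"
```

```text
(np.float64(33.463740481048056), np.int32(223), np.float64(0.31121360231287554))
(np.float64(33.72463403761993), np.int32(225), np.float64(0.33778456647019084))
(np.float64(32.94920849020828), np.int32(227), np.float64(0.2348815049454629))
29.725 [ 468.83160385 -250.15637265  242.17596521] 84.42746928930434 0.0
```

View pics/s9.png

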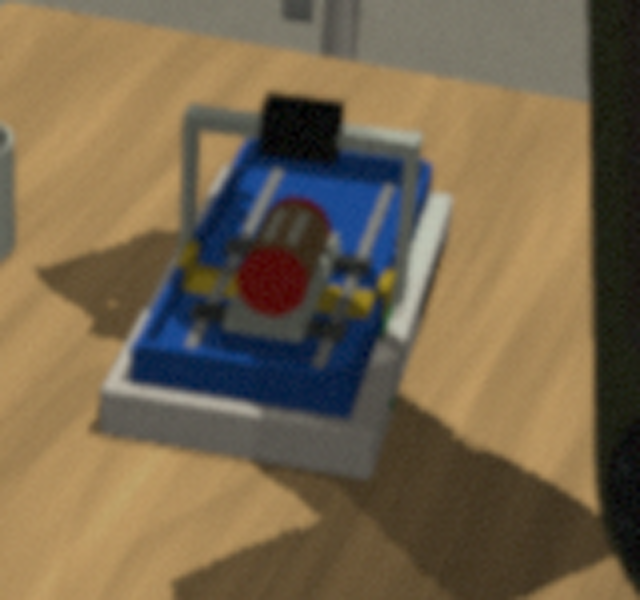

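The picture shows the carrier standing squarely on the reader, the tube at the mark (cap at about (328,190) full-frame) and the gripper clear. Handing in.

```bash
python3 -c "
from cell import manip
print(manip.sign_off())"
```

```text
the job is handed in; nothing more can be done
None
```

The job is handed in, with no verdict shown: the carrier hovered about 6 s some 65 mm above the reader, tube still and about 4–7 mm from the mark's middle, and now stands released on the reader, mark over window, tube at rest at the mark.

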